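Wet and clear a hotplate of porcelain shards

TASK

A dish has cracked on the cold hotplate. Wet the plate first: gently press the head of the pump bottle all the way down and let it come back up; then take the scraper block and push all four shards off the end of the plate into the waste tray, never touching the sharp shards with the gripper. Finally stand the scraper upright on its black rubber mat again and let go, leaving the other things on the bench where they are.

Things in the scene. Friction and masses are not known exactly. Their poses are not given: they have to be found in the camera images.
- hotplate: fixed cold laboratory hotplate, white, 180 mm along its x, 220 mm along its y; origin at the centre of its underside on the bench, z up. Flat steel top 60 mm above the bench. Rims 8 mm high, 6 mm wide run along its two long edges (x = -87 and +87 mm); the ends at y = -110 and +110 mm are open, flush with the top. Yaw within 0.2 rad.
- tray: fixed grey open waste tray, 190 mm along its x, 130 mm along its y, 45 mm high, walls and floor 4 mm; origin at the centre of its underside. It stands against one open end of the hotplate (centre 176 mm from the hotplate's, along its +y or -y; which end varies), its rim 15 mm below the plate's top. Same yaw as the hotplate.
- mat: fixed black rubber mat, 170 mm along its x, 130 mm along its y, 6 mm thick; origin at the centre of its underside. It lies against the other open end of the hotplate, across from the tray (centre 176 mm from the hotplate's), same yaw. The scraper stands on it.
- scraper: loose white plastic scraper block, 0.15 to 0.31 kg, 100 mm high, upright on the mat; origin at the centre of its foot, z up. Foot block 130 mm long (x), 24 mm thick (y), 32 mm high, with a stiff black lip below. Above it, centred, a flat upright handle 80 mm along x, 22 mm thick along y, 32 to 100 mm above the foot: grip it across y. Its x is within 0.35 rad of the hotplate's x.
- pump (a joint): travel of the pump head in m: 0 up, grows as it is pressed down, 0.012 fully down at its stop. Sprung: about 2.5 N to start it, about 8.5 N fully down; it comes back up by itself.
- pump_top (a point): centre of the flat round top of the pump head (grey disc 42 mm across, 18 mm thick, short spout towards the hotplate) on the fixed white pump bottle, which stands at the far long side of the hotplate. 198 mm above the bench when up; moves down with the head. The glass bottle beside it has a screw cap and no spout.
- shard0: a loose white porcelain shard, irregular, about 40 x 27 mm and 9 mm thick, 18 g, lying flat on the hotplate's top; origin at the centre of its underside; it lies at any yaw
- shard1: a loose white porcelain shard, irregular, about 40 x 27 mm and 9 mm thick, 18 g, lying flat on the hotplate's top; origin at the centre of its underside; it lies at any yaw
- shard2: a loose white porcelain shard, irregular, about 40 x 27 mm and 9 mm thick, 18 g, lying flat on the hotplate's top; origin at the centre of its underside; it lies at any yaw
- shard3: a loose white porcelain shard, irregular, about 40 x 27 mm and 9 mm thick, 18 g, lying flat on the hotplate's top; origin at the centre of its underside; it lies at any yaw
- reagent: loose glass bottle with a screw cap, 68 mm across, 150 mm high, 0.5 kg, beside the pump bottle, which may be on either side of it; origin at the centre of its underside. Bystander.
- beaker: loose glass beaker, 80 mm across, 95 mm high, standing to the left; origin at the centre of its underside. Bystander.
- jar: loose amber jar, 70 mm across, 90 mm high, standing to the right; origin at the centre of its underside. Bystander.
- cleaner: the fixed white pump bottle under the pump head: 68 mm across, shoulder 125 mm and collar 160 mm above the bench; origin at the centre of its foot's underside. Its spout points along its -x.
Things that resemble listed ones, but are neither listed nor needed, are in the scene too. There is more than one size of the scraper; the one meant has the size given above.

How it is judged:
By the outcome, as a careful person would: the job done as asked, in the order asked, and still so for the second after the job is handed in, with the robot touching nothing.
It also fails if it takes over 54 s, if anything falls off the work surface, if the arm or the gripper's body presses on something with over 40 N, if the wrist force passes 120 N, or if a joint passes its speed limit or range.

ROBOT

A 6-joint arm with a two-finger parallel gripper is mounted at the origin on the work surface. World frame = base frame: x ahead of the robot, y to its left, z up, the work surface at z = 0. Lengths are in m, angles in rad, forces in N, time in s.
With the tool pointing down it reaches from about 0.25 to 0.775 m from the base axis. Payload 4 kg.
Tool frame: the origin (TCP) lies midway between the tips of the shut fingers; the grasp point (between the pads) lies 19 mm behind it; z points along the fingers, y is the line along which they close (so a half turn about z gives the same grasp; the last joint's range is limited). The gripper opens to 94 mm and grips with 3 to 60 N. Pads are 16 mm wide; open, the fingers measure 119 mm over their backs; the gripper's body (75 mm by 177 mm) begins 78 mm behind the grasp point.
Start: joints at [-1.405, 0.087, 1.371, -0, 1.684, -0.103], TCP at [0.146, -0.53, 0.206] pointing down, gripper open.
Joint ranges: [-3.1, 3.1], [-0.76, 2.03], [0.27, 2.55], [-1.08, 4.22], [0.17, 2.65], [-2.57, 2.57]. Speed limits (rad/s): [2.79, 2.79, 3.14, 3.14, 3.14, 3.14].

INTERFACE

Orientations are given as [roll, pitch, yaw] about the fixed x, y, z axes, in that order (R = Rz(yaw) Ry(pitch) Rx(roll)).
In Python, from bench import sensors, eyes, job gives the robot as it stands.
- The arm moves only by the tool arm_command, never from a script. Its argument "series" is a list of rows, each a list of 7 numbers: the opening, from 0 (shut) to 1 (fully open), then the shift along the tool's x, y, z in cm, then the turn, a rotation vector about the tool's x, y, z in rad. In form: [[fingers, dx, dy, dz, wx, wy, wz], ...]. A call has 1 to 20 rows; each row shifts and turns the commanded pose from where the row before left it, along the tool's axes as they then stand; what a row does not reach is not made up. A row lasts 1/10 s, in which the tool goes at most 50 mm and 8.59 degrees, less where a joint would pass 70% of its speed; a pose out of reach is approached as far as the arm can. A call with a gripper value outside its range is refused whole. The fingers move at their own pace and stop on an object; the grip force is fixed at half the most. Time passes only in rows, so rows that do not move let the fingers close. It gives the time, the measured TCP pose, the force and the opening at its end, in the units of the state.
- sensors.get_obs(): the state, without advancing time (a new reading comes with each control period).
- eyes.snapshot(name): name is "scene" or "top"; returns the picture (480x640x3 uint8, blue, green, red); there is no depth.
- eyes.get_calibration(name): a dict with "mtx" (3x3 intrinsics, pixels), "R" (3x3) and "t" (3): a world point X has camera coordinates R X + t. Camera axes: x right, y down, z forward; pixel columns grow to the right and rows downward; lengths in m; the calibration is good to about 2 mm. A picture is of the moment at which its call begins. get_calibration takes no time and is no camera call.
- job.close_job(): hands the job in, once; it reports no verdict.
The state is a dict: "time": time; "joint_positions": joint angles; "qvel": joint speeds; "joint_torque": joint torques, N m; "tool_pos": TCP position; "ee_rot": TCP orientation; "wrist_force": force on the tool from outside, world axes, zero at the start; "wrist_torque": the same for the moment, N m; "width": finger opening in m.
Only numpy, scipy, OpenCV 4.12 (cv2) and the standard library are available. Lean on these libraries where they do the work, as an engineer would, in place of code of your own. Each camera call takes 0.05 s, during which the arm holds its last target. There are 200 camera calls.

## Working session

There is one attempt and no reset: what is moved stays moved. The work goes in short steps, Python scripts to look and compute and a tool call to move; the robot and the scene stay as the last step left them, time stands still between calls to the robot, and variables do not carry over. Pictures are saved under pics/ and viewed, on a budget of 10 in all, crops included, one or two more only if the job needs it, and the job is handed in when it is done.

Besides the shell and the picture viewer there is one more tool, called after ">>>" as name([rows], argument=value, ...), one row to a line, values as JSON. arm_command: Moves the arm, as the interface text tells. Its arguments: {"type":"object","properties":{"series":{"type":"array","items":{"type":"array","items":{"type":"number"}}}},"required":["series"]}

```bash
mkdir -p pics
python3 - <<'E'
from bench import sensors, eyes
import cv2,numpy as np
for n in("scene","top"):
    cv2.imwrite(f"pics/{n}0.png",eyes.snapshot(n)); c=eyes.get_calibration(n); print(n,c["mtx"],c["R"],c["t"])
print(sensors.get_obs())
E
```

```text
scene [[485.32645273   0.         317.91430411]
 [  0.         485.32645273 243.63391173]
 [  0.           0.           1.        ]] [[-0.51771862  0.85538235 -0.01698411]
 [ 0.58878605  0.34181836 -0.73245559]
 [-0.62072411 -0.38920591 -0.68060293]] [ 0.28279924 -0.19958989  1.50348377]
top [[542.40456831   0.         323.54483703]
 [  0.         542.40456831 231.85160927]
 [  0.           0.           1.        ]] [[ 0.00422851 -0.99970305  0.0239987 ]
 [-0.98069694 -0.00883727 -0.19533409]
 [ 0.19548817 -0.02270948 -0.98044309]] [-0.02606278  0.53609325  1.26743457]
{'time': 0.1, 'joint_positions': array([-1.40508661e+00,  8.79171307e-02,  1.37206757e+00, -3.85934138e-05,
        1.68358299e+00, -1.03114928e-01]), 'qvel': array([ 0.00095642, -0.00178055, -0.00335446, -0.00241534, -0.00014003,
       -0.00029466]), 'joint_torque': array([ 1.03837789e-03, -3.41253018e+01, -3.03301585e+01,  7.18314294e-02,
        3.03900533e-02, -9.86751911e-05]), 'tool_pos': array([ 0.14597468, -0.52978022,  0.20441955]), 'ee_rot': array([-3.13962416e+00, -1.65141753e-04,  2.68820177e-01]), 'wrist_force': array([-0.42729687, -1.19776644,  0.27300902]), 'wrist_torque': array([-0.00195922,  0.01436669, -0.02385481]), 'width': 0.09425468169246248}
```

View pics/top0.png

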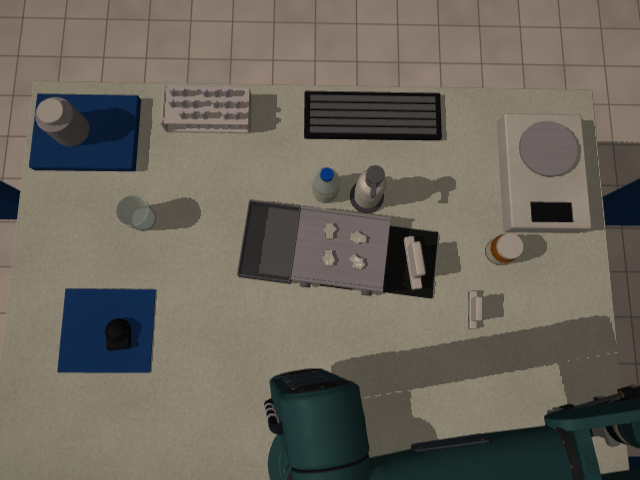

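View pics/scene0.png

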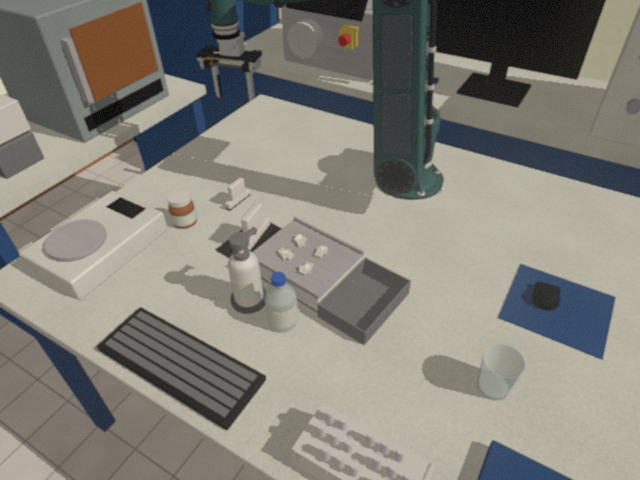

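The top view shows the tray at (268,240), the plate at (340,247) with shards at (330,230), (358,237), (330,258) and (358,261), and the mat at (412,262). Lookalikes:
- **Scraper:** the one on the mat at (414,262), or the small block on the bench at (476,308). I choose the one on the mat, by size and place.
- **Pump:** the grey-headed bottle with a spout at (373,178), the blue-capped reagent at (326,180), or the white bottle at (60,118). I choose (373,178).

One close crop to check.

Run:
```python
import cv2
im=cv2.imread("pics/top0.png")[155:315,230:450]
a=cv2.resize(im,None,fx=3.6,fy=3.6,interpolation=cv2.INTER_CUBIC)
cv2.imwrite("pics/crop_top.png",a)
im=cv2.imread("pics/scene0.png")[195:315,215:375]
cv2.imwrite("pics/crop_scene.png",cv2.resize(im,None,fx=5,fy=5,interpolation=cv2.INTER_CUBIC))
```

```text
(no output)
```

View pics/crop_top.png

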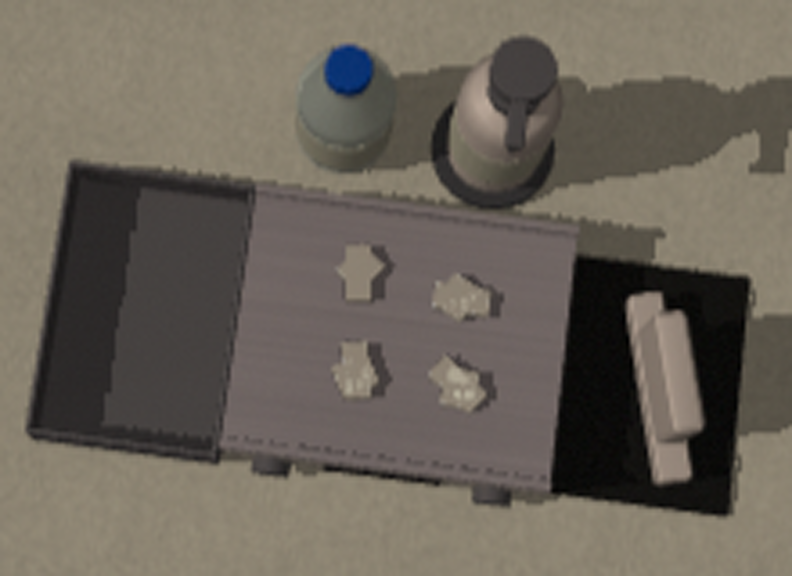

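View pics/crop_scene.png

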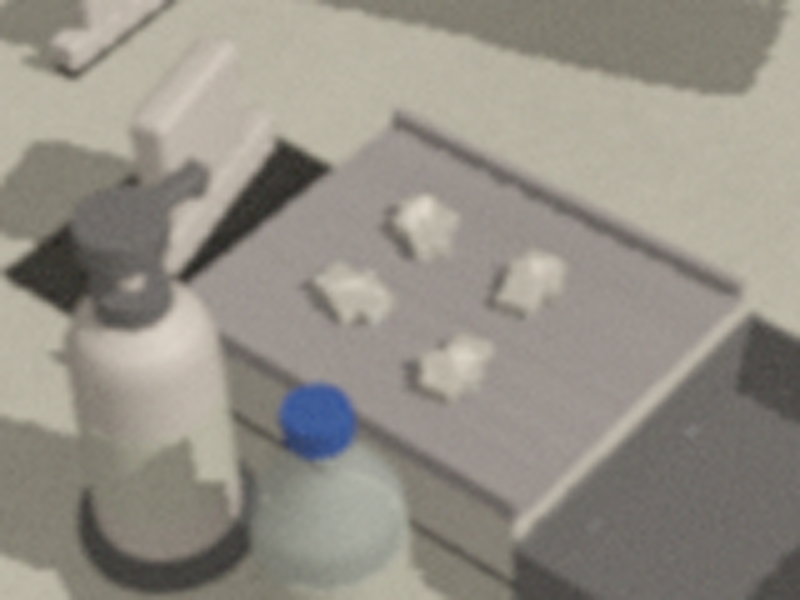

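```bash
cat > h.py <<'E'
import numpy as np
from bench import eyes
def ray(n,u,v,z):
    c=eyes.get_calibration(n);K,R,t=(np.asarray(c[k],float) for k in("mtx","R","t"))
    C=-R.T@t; d=R.T@np.linalg.solve(K,[u,v,1]); return C+d*(z-C[2])/d[2]
def top(u,v,z): return ray("top",u/3.6+230,v/3.6+155,z)
def scn(u,v,z): return ray("scene",u/5+215,v/5+195,z)
def proj(n,X):
    c=eyes.get_calibration(n);p=np.asarray(c["R"])@X+np.ravel(c["t"]);p=np.asarray(c["mtx"])@p;return p[:2]/p[2]
E
python3 - <<'E'
from h import *
np.set_printoptions(precision=4,suppress=True)
def P(k,*a,f=top): print(k,f(*a)[:2])
for k,u,v,z in[("plTL",255,185,.068),("plTR",577,228,.068),("plBR",551,492,.068),("plBL",220,450,.068),
("trTL",72,160,.045),("trBL",28,433,.045),("matTR",750,280,.006),("matBR",730,515,.006),
("pump",524,68,.198),("hTL",655,312,.106),("hTR",688,310,.106),("hBR",703,430,.106),("hBL",672,440,.106),
("fTL",627,297,.038),("fBL",657,484,.038),("fBR",690,477,.038),
("s0",361,272,.069),("s1",463,297,.069),("s2",357,370,.069),("s3",461,384,.069),("reagent cap",349,69,.15)]: P(k,u,v,z)
for k,u,v,z in[("pump",120,212,.198),("plNearR",400,110,.068),("plR",742,290,.068),("plB",515,530,.060),("plL",190,283,.068),("hA",148,128,.106),("hB",225,42,.106)]: P(k,u,v,z,f=scn)
E
```

```text
plTL [0.5958 0.0332]
plTR [ 0.5682 -0.184 ]
plBR [ 0.3905 -0.1634]
plBL [0.4167 0.0539]
trTL [0.6179 0.1594]
trBL [0.4296 0.1829]
matTR [ 0.5459 -0.3148]
matBR [ 0.381  -0.2948]
pump [ 0.6393 -0.1338]
hTL [ 0.5042 -0.228 ]
hTR [ 0.5057 -0.2495]
hBR [ 0.4275 -0.2568]
hBL [ 0.4209 -0.2366]
fTL [ 0.5269 -0.2219]
fBL [ 0.399 -0.239]
fBR [ 0.4039 -0.2614]
s0 [ 0.5364 -0.0384]
s1 [ 0.52   -0.1065]
s2 [ 0.4702 -0.0358]
s3 [ 0.4614 -0.1047]
reagent cap [ 0.6524 -0.0275]
pump [ 0.6405 -0.1335]
plNearR [ 0.3973 -0.159 ]
plR [0.4282 0.058 ]
plB [0.6066 0.038 ]
plL [ 0.5584 -0.1756]
hA [ 0.5091 -0.2334]
hB [ 0.434 -0.241]
```

The crops confirm the choices: the scraper's foot measures 129 mm, and the pump head is the grey disc at crop pixel (524,68), where both cameras agree within 1 mm. The plate is at about (0.4935,-0.064) with yaw -0.122, the scraper at (0.465,-0.242) with yaw 0.115, and the pump at (0.640,-0.1335). I move over the pump with the fingers shut.

>>> arm_command([
  [0,0,0,-2,0,0,0.05],
  [0,0,0,-2,0,0,0.05],
  [0,0,0,-2,0,0,0.05],
  [0,3.2,-2,0,0,0,0],
  [0,3.2,-2,0,0,0,0],
  [0,3.2,-2,0,0,0,0],
  [0,3.2,-2,0,0,0,0],
  [0,3.2,-2,0,0,0,0],
  [0,3.2,-2,0,0,0,0],
  [0,3.2,-2,0,0,0,0],
  [0,3.2,-2,0,0,0,0],
  [0,3.2,-2,0,0,0,0],
  [0,3.2,-2,0,0,0,0],
  [0,3.2,-2,0,0,0,0],
  [0,3.2,-2,0,0,0,0],
  [0,3.2,-2,0,0,0,0],
  [0,3.2,-2,0,0,0,0],
  [0,3.2,-2,0,0,0,0],
  [0,3.2,-2,0,0,0,0],
  [0,2.5,-1.5,0,0,0,0],
])

```text
time: 2.1
tool_pos: [0.6407, -0.1321, 0.2643]
ee_rot: [-3.141, 0.001, 0.12]
wrist_force: [0.4, -0.5, -0.9]
width: 0.0004
```

Good. Down to just above the head.

>>> arm_command([
  [0,0,0,2,0,0,0],
  [0,0,0,2,0,0,0],
  [0,0,0,1.5,0,0,0],
  [0,0,0,0.5,0,0,0],
  [0,0,0,0.3,0,0,0],
  [0,0,0,0.2,0,0,0],
  [0,0,0,0.2,0,0,0],
  [0,0,0,0.2,0,0,0],
  [0,0,0,0,0,0,0],
  [0,0,0,0,0,0,0],
])

```text
time: 3.1
tool_pos: [0.64, -0.1343, 0.1977]
ee_rot: [3.14, -0.002, 0.119]
wrist_force: [-0.1, -0.2, 2.4]
width: 0.0003
```

>>> arm_command([
  [0,0,0,0.2,0,0,0],
  [0,0,0,0.2,0,0,0],
  [0,0,0,0.2,0,0,0],
  [0,0,0,0.2,0,0,0],
  [0,0,0,0.2,0,0,0],
  [0,0,0,0.1,0,0,0],
  [0,0,0,0,0,0,0],
  [0,0,0,0,0,0,0],
])

```text
time: 3.9
tool_pos: [0.64, -0.1343, 0.1873]
ee_rot: [3.14, -0.002, 0.119]
wrist_force: [-0.5, -0.1, 8.9]
width: 0.0001
```

>>> arm_command([
  [0,0,0,0.1,0,0,0],
  [0,0,0,0.1,0,0,0],
  [0,0,0,0,0,0,0],
  [0,0,0,0,0,0,0],
])

```text
time: 4.3
tool_pos: [0.64, -0.1343, 0.1863]
ee_rot: [3.14, -0.003, 0.119]
wrist_force: [-2.3, -0.2, 9.4]
width: 0.0002
```

>>> arm_command([
  [0,0,0,0.1,0,0,0],
  [0,0,0,0.1,0,0,0],
  [0,0,0,0,0,0,0],
  [0,0,0,0,0,0,0],
])

```text
time: 4.7
tool_pos: [0.64, -0.1343, 0.1862]
ee_rot: [3.139, -0.005, 0.119]
wrist_force: [-3.4, 1.3, 13.9]
width: 0.0005
```

The head is at its stop: 0.1862 with the force rising to 14 N. Now I release upwards and go above the scraper.

>>> arm_command([
  [0,0,0,-0.3,0,0,0],
  [0,0,0,-0.4,0,0,0],
  [0,0,0,-0.4,0,0,0],
  [0,0,0,-0.5,0,0,0],
  [0,0,0,-1.5,0,0,0],
  [0,0,0,-2,0,0,0],
  [0,0,0,-2,0,0,0],
  [0,0,0,-1.5,0,0,0],
  [1,-2.3,1.1,0,0,0,0],
  [1,-2.3,1.1,0,0,0,0],
  [1,-2.3,1.1,0,0,0,0],
  [1,-2.3,1.1,0,0,0,0],
  [1,-2.3,1.1,0,0,0,0],
  [1,-2.3,1.1,0,0,0,0],
  [1,-2.3,1.1,0,0,0,0],
  [1,-2.5,0.9,0,0,0,0],
  [1,0,0,3,0,0,0],
  [1,0,0,3,0,0,0],
  [1,0,0,3,0,0,0],
  [1,0,0,3,0,0,0],
])

```text
time: 6.7
tool_pos: [0.4646, -0.241, 0.1461]
ee_rot: [-3.14, 0.001, 0.119]
wrist_force: [0.4, 0.1, -0.4]
width: 0.0923
```

Run:
```python
from bench import sensors, eyes
import cv2,numpy as np
a=cv2.resize(eyes.snapshot("top")[150:320,260:500],None,fx=2.4,fy=2.4)
b=cv2.resize(eyes.snapshot("scene")[160:330,150:390],None,fx=1.65,fy=1.65)
h=min(600,a.shape[0]+b.shape[0]); c=np.zeros((a.shape[0]+0,a.shape[1],3),np.uint8)
c=np.zeros((a.shape[0],800,3),np.uint8)
a=cv2.resize(a,(400,283));b=cv2.resize(b,(400,283));cv2.imwrite("pics/p5.png",np.hstack([a,b]))
print(sensors.get_obs()["tool_pos"])
```

```text
[ 0.46201575 -0.23921051  0.14202566]
```

View pics/p5.png

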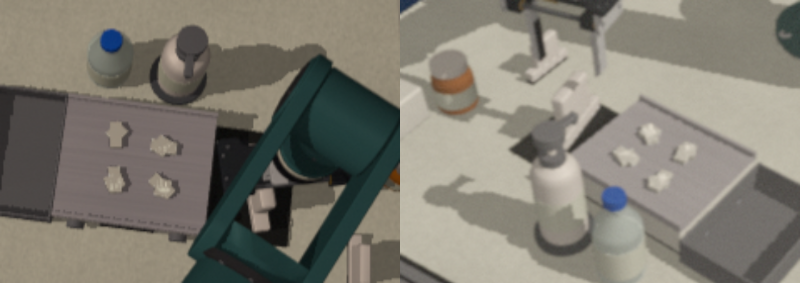

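The head is up again (right half, (553,135)), the scraper is untouched and the fingers are above it. I descend and grip.

>>> arm_command([
  [1,0.3,0.3,1,0,0,0],
  [1,0,0,2,0,0,0],
  [1,0,0,2,0,0,0],
  [1,0,0,2,0,0,0],
  [1,0,0,1.2,0,0,0],
  [1,0,0,0.4,0,0,0],
  [1,0,0,0,0,0,0],
  [0.4,0,0,0,0,0,0],
  [0.3,0,0,0,0,0,0],
  [0.2,0,0,0,0,0,0],
  [0,0,0,0,0,0,0],
  [0,0,0,0,0,0,0],
  [0,0,0,0,0,0,0],
  [0,0,0,0,0,0,0],
])

```text
time: 8.2
tool_pos: [0.4684, -0.2441, 0.0615]
ee_rot: [3.142, 0.0, 0.119]
wrist_force: [-0.0, 0.3, 0.1]
width: 0.0413
```

>>> arm_command([
  [0,0,0,0,0,0,0],
  [0,0,0,0,0,0,0],
  [0,0,0,0,0,0,0],
  [0,0,0,0,0,0,0],
])

```text
time: 8.6
tool_pos: [0.4684, -0.244, 0.0614]
ee_rot: [-3.141, 0.0, 0.119]
wrist_force: [0.6, -0.0, -0.3]
width: 0.0219
```

Grip on the 22 mm handle is confirmed. Lift, turn to the plate's yaw, and go over the free strip behind the shards.

>>> arm_command([
  [0,0,0,-0.5,0,0,0],
  [0,0,0,-1.5,0,0,0],
  [0,0,0,-2,0,0,0],
  [0,0,0,-2,0,0,0],
  [0,0,0,-1.9,0,0,0],
  [0,0,0,0,0,0,0.08],
  [0,0,0,0,0,0,0.08],
  [0,0,0,0,0,0,0.08],
  [0,0.2,-1.8,0,0,0,0],
  [0,0.2,-1.8,0,0,0,0],
  [0,0.3,-1.8,0,0,0,0],
  [0,0.2,-1.8,0,0,0,0],
  [0,0.2,-1.7,0,0,0,0],
  [0,0,0,0.5,0,0,0],
  [0,0,0,0.5,0,0,0],
  [0,0,0,0.5,0,0,0],
  [0,0,0,0,0,0,0],
  [0,0,0,0,0,0,0],
])

```text
time: 10.4
tool_pos: [0.4897, -0.1576, 0.125]
ee_rot: [-3.142, 0.001, -0.122]
wrist_force: [0.6, 0.3, -2.7]
width: 0.0219
```

Run:
```python
from bench import sensors, eyes
import cv2,numpy as np
a=cv2.resize(eyes.snapshot("top")[150:320,240:480],(400,283),interpolation=2)
b=cv2.resize(eyes.snapshot("scene")[180:350,190:430],(400,283),interpolation=2);cv2.imwrite("pics/p6.png",np.hstack([a,b]))
print(sensors.get_obs()["tool_pos"])
```

```text
[ 0.49008457 -0.15755659  0.12558916]
```

View pics/p6.png

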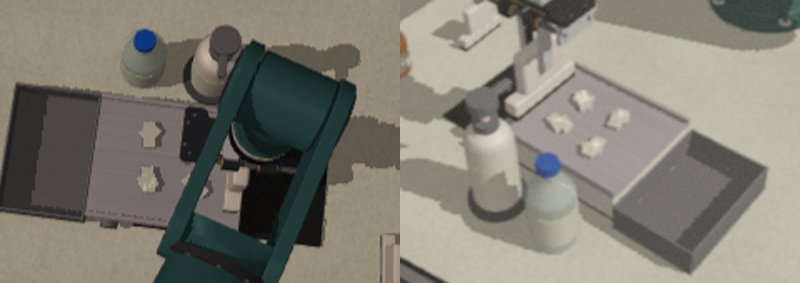

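The scraper hangs upright behind all four shards, between the rims. I lower it to light contact.

>>> arm_command([
  [0,0,0,0.4,0,0,0],
  [0,0,0,0.3,0,0,0],
  [0,0,0,0.15,0,0,0],
  [0,0,0,0.1,0,0,0],
  [0,0,0,0,0,0,0],
  [0,0,0,0,0,0,0],
])

```text
time: 11.1
tool_pos: [0.4902, -0.157, 0.116]
ee_rot: [3.141, -0.0, -0.121]
wrist_force: [0.3, 0.2, -2.2]
width: 0.0216
```

>>> arm_command([
  [0,0,0,0.05,0,0,0],
  [0,0,0,0,0,0,0],
  [0,0,0,0,0,0,0],
])

```text
time: 11.4
tool_pos: [0.4901, -0.1571, 0.1155]
ee_rot: [3.141, -0.0, -0.121]
wrist_force: [-0.2, 1.1, -2.3]
width: 0.022
```

>>> arm_command([
  [0,0,-0.5,0,0,0,0],
  [0,0,-1,0,0,0,0],
  [0,0,-1,0,0,0,0],
  [0,0,-1,0,0,0,0],
  [0,0,-1,0,0,0,0],
  [0,0,-1,0,0,0,0],
  [0,0,-1,0,0,0,0],
  [0,0,-1,0,0,0,0],
  [0,0,-1,0,0,0,0],
  [0,0,-1,0,0,0,0],
  [0,0,-1,0,0,0,0],
  [0,0,-1,0,0,0,0],
  [0,0,-1,0,0,0,0],
  [0,0,0,0,0,0,0],
])

```text
time: 12.8
tool_pos: [0.5053, -0.0315, 0.1154]
ee_rot: [-3.141, 0.0, -0.12]
wrist_force: [-0.3, 0.1, -2.6]
width: 0.0218
```

Run:
```python
from bench import sensors, eyes
import cv2,numpy as np
a=cv2.resize(eyes.snapshot("top")[150:320,220:460],(400,283),interpolation=2)
b=cv2.resize(eyes.snapshot("scene")[180:350,210:450],(400,283),interpolation=2);cv2.imwrite("pics/p7.png",np.hstack([a,b]))
o=sensors.get_obs();print(o["tool_pos"],o["ee_rot"],o["wrist_force"])
```

```text
[ 0.50524679 -0.03266106  0.11546076] [ 3.14139991e+00 -3.26129621e-05 -1.20542597e-01] [-0.17733731 -0.54317716 -2.93546672]
```

View pics/p7.png

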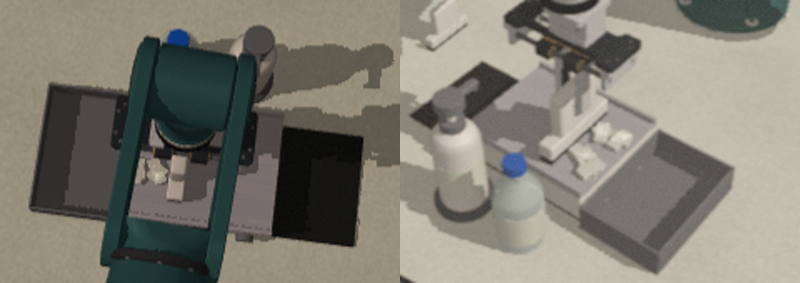

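All four shards are ahead of the lip, at (575-625,130-170) in the right half. I push on past the end.

>>> arm_command([
  [0,0,-0.5,0,0,0,0],
  [0,0,-0.7,0,0,0,0],
  [0,0,-0.7,0,0,0,0],
  [0,0,-0.7,0,0,0,0],
  [0,0,-0.7,0,0,0,0],
  [0,0,-0.7,0,0,0,0],
  [0,0,-0.7,0,0,0,0],
  [0,0,-0.7,0,0,0,0],
  [0,0,-0.7,0,0,0,0],
  [0,0,-0.7,0,0,0,0],
  [0,0,-0.7,0,0,0,0],
  [0,0,-0.7,0,0,0,0],
  [0,0,-0.7,0,0,0,0],
  [0,0,-0.5,0,0,0,0],
  [0,0,0,0,0,0,0],
  [0,0,0,0,0,0,0],
])

```text
time: 14.5
tool_pos: [0.5166, 0.0604, 0.1154]
ee_rot: [3.141, 0.0, -0.121]
wrist_force: [1.1, -0.6, -2.2]
width: 0.0221
```

Run:
```python
from bench import sensors, eyes
import cv2,numpy as np
a=cv2.resize(eyes.snapshot("top")[150:320,220:460],(400,283),interpolation=2)
b=cv2.resize(eyes.snapshot("scene")[180:350,210:450],(400,283),interpolation=2);cv2.imwrite("pics/p8.png",np.hstack([a,b]))
o=sensors.get_obs();print(o["tool_pos"],o["ee_rot"],o["wrist_force"])
```

```text
[0.51656443 0.06012385 0.11542141] [ 3.14130000e+00  9.66955317e-06 -1.21514292e-01] [-0.88977424  0.02160985 -1.48475517]
```

View pics/p8.png

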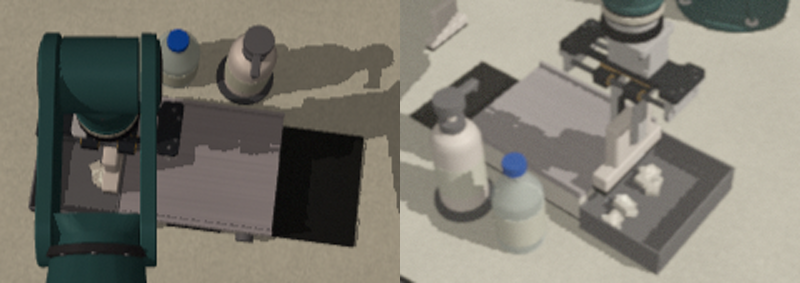

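The shards are in the tray, (620,208) and (650,178) in two pairs. I lift and carry the scraper back to its mat.

>>> arm_command([
  [0,0,0,-1,0,0,0],
  [0,0,0,-2,0,0,0],
  [0,-0.1,1.5,0,0,0,0],
  [0,-0.1,2.6,0,0,0,0],
  [0,-0.1,2.6,0,0,0,0],
  [0,-0.1,2.6,0,0,0,0],
  [0,-0.1,2.6,0,0,0,0],
  [0,-0.1,2.6,0,0,0,0],
  [0,-0.1,2.6,0,0,0,0],
  [0,-0.1,2.6,0,0,0,0],
  [0,-0.1,2.6,0,0,0,0],
  [0,-0.1,2.6,0,0,0,0],
  [0,-0.1,2.6,0,0,0,0],
  [0,0,2,0,0,0,0],
  [0,0,1.3,0,0,0,0],
  [0,0,0,0,0,0,-0.08],
  [0,0,0,0,0,0,-0.08],
  [0,0,0,0,0,0,-0.08],
  [0,0,0,0,0,0,0],
  [0,0,0,0,0,0,0],
])

```text
time: 16.6
tool_pos: [0.4681, -0.2442, 0.1453]
ee_rot: [-3.142, 0.0, 0.117]
wrist_force: [-0.9, -0.7, -2.3]
width: 0.0218
```

Run:
```python
from bench import sensors, eyes
import cv2,numpy as np
a=cv2.resize(eyes.snapshot("top")[150:320,220:460],(400,283),interpolation=2)
b=cv2.resize(eyes.snapshot("scene")[180:350,210:450],(400,283),interpolation=2);cv2.imwrite("pics/p9.png",np.hstack([a,b]))
o=sensors.get_obs();print(o["tool_pos"],o["ee_rot"],o["wrist_force"])
```

```text
[ 0.46827604 -0.24407438  0.145455  ] [3.14151506e+00 6.30921815e-05 1.17720432e-01] [ 0.4071566   0.40540019 -1.83960095]
```

View pics/p9.png

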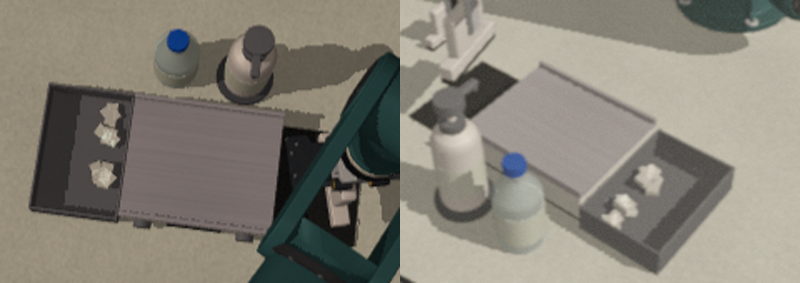

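The plate is clear and the shards lie inside the tray, at (112,113), (107,135) and an overlapping pair at (102,175). I set the scraper down.

>>> arm_command([
  [0,0,0,1.5,0,0,0],
  [0,0,0,2,0,0,0],
  [0,0,0,2,0,0,0],
  [0,0,0,1.5,0,0,0],
  [0,0,0,0.6,0,0,0],
  [0,0,0,0.4,0,0,0],
  [0,0,0,0.2,0,0,0],
  [0,0,0,0.15,0,0,0],
  [0,0,0,0.05,0,0,0],
  [0,0,0,0,0,0,0],
  [0,0,0,0,0,0,0],
])

```text
time: 17.8
tool_pos: [0.4687, -0.2442, 0.0619]
ee_rot: [3.141, -0.001, 0.119]
wrist_force: [-0.0, -0.5, -1.6]
width: 0.0222
```

>>> arm_command([
  [0,0,0,0.05,0,0,0],
  [0,0,0,0.05,0,0,0],
  [0,0,0,0,0,0,0],
  [0,0,0,0,0,0,0],
])

```text
time: 18.2
tool_pos: [0.4688, -0.2443, 0.0614]
ee_rot: [3.141, -0.001, 0.119]
wrist_force: [-1.6, 1.0, 4.0]
width: 0.0223
```

Contact at the original height. Release, rise and withdraw.

>>> arm_command([
  [0.4,0,0,0,0,0,0],
  [0.7,0,0,0,0,0,0],
  [1,0,0,0,0,0,0],
  [1,0,0,0,0,0,0],
  [1,0,0,0,0,0,0],
  [1,0,0,0,0,0,0],
  [1,0,0,-1,0,0,0],
  [1,0,0,-2,0,0,0],
  [1,0,0,-3,0,0,0],
  [1,0,0,-3,0,0,0],
  [1,0,0,-3,0,0,0],
  [1,0,0,-3,0,0,0],
  [1,-2.5,2.5,0,0,0,0],
  [1,-2.5,2.5,0,0,0,0],
  [1,-2.5,2.5,0,0,0,0],
  [1,-2.5,2.5,0,0,0,0],
  [1,-2.5,2.5,0,0,0,0],
  [1,-2.5,2.5,0,0,0,0],
  [1,0,0,0,0,0,0],
  [1,0,0,0,0,0,0],
])

```text
time: 20.2
tool_pos: [0.337, -0.4111, 0.2111]
ee_rot: [3.141, -0.001, 0.117]
wrist_force: [-0.7, 0.3, -0.4]
width: 0.0937
```

Run:
```python
from bench import sensors, eyes
import cv2,numpy as np
A=eyes.snapshot("top");B=eyes.snapshot("scene")
a=cv2.resize(A[150:330,220:460],(400,300),interpolation=2)
b=cv2.resize(B[180:360,190:430],(400,300),interpolation=2)
r2=np.hstack([cv2.resize(A,(400,300),interpolation=3),cv2.resize(B,(400,300),interpolation=3)])
cv2.imwrite("pics/p10.png",np.vstack([np.hstack([a,b]),r2]))
o=sensors.get_obs();print(o["tool_pos"],o["width"],o["time"])
```

```text
[ 0.33787255 -0.41014174  0.21098671] 0.09383003253878709 20.3
```

View pics/p10.png

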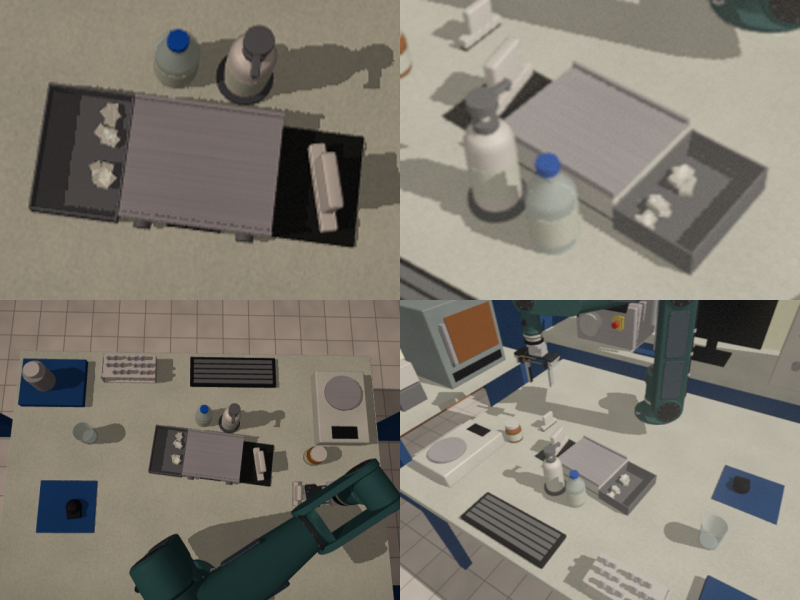

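The plate is clear and the shards are in the tray. The scraper stands upright on its mat at (325,187), and the bystanders are where they were. Handing in.

```bash
python3 -c "
from bench import job; print(job.close_job())"
```

```text
the job is handed in; nothing more can be done
None
```

The job is done and handed in at about 20 s of the 54 s allowed.

- **Pump:** I pressed the head down to its stop at z = 0.186 m, with at most about 14 N read at the wrist. I then released it, and the next picture showed it back up.
- **Shards:** One pass with the scraper pushed them all off the plate end into the tray. The gripper stayed about 5 cm above the plate and did not touch them.
- **Scraper:** I set it back upright on its mat at its original spot, with 4 N of contact before letting go.
- **Last checks:** The final picture shows a clear plate, the scraper standing, the other things on the bench unmoved and the arm clear of everything.
- **Not fully resolved:** Two of the four shards seem to overlap in the tray, so I could make out only three clear outlines. The fourth is inferred, because none is visible on the plate or the bench.

I viewed 10 pictures, which is the full budget.

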